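# File the green card pack in the drawer

### The job

Pull the green-marked drawer of the oak cabinet out all the way to its stop. Then take the green card pack from the sorting rack and file it in the free bay of that drawer: upright on the drawer's floor, its broad faces to the front and back like the packs already filed there, lowered in gently rather than dropped. Leave the drawer fully out, and leave the other packs, the other drawer and everything else as they are.

Things in the scene. Friction and masses are not known exactly. Their poses are not given: they have to be found in the camera images.
- drawer (a joint): the left (+y) drawer of the oak cabinet: green plate on its front, green strip on the cabinet's top above it. Opening in m: 0 shut, 0.160 at its stop; slides straight out along the cabinet's -x (towards the robot). About 2 N of friction, no spring: it stays where it is left.
- drawer_pull (a point): middle of that drawer's brass bar handle (moves with it; cabinet's axes: -x pulls out, y along the bar). Bar 11 mm thick, 75 mm long, its axis 45 mm before the drawer's front and 43 mm below the cabinet's top; stems 32 mm either side of the middle. It can be pinched from above, one finger behind the bar.
- bay (a point): centre of the floor of the drawer's free bay (moves with it; cabinet's axes), 140 mm behind (+x) and 76 mm below the handle's middle. Bay 147 mm long (x), 78 wide (y). Above this floor: side walls 98 mm (6 thick), front 102 mm (15 thick), two fixed green packs at the +x end 84 mm. At the stop, the cabinet's top board begins 80 mm behind (+x), its top 119 mm above.
- cabinet: oak cabinet standing fixed on the table, 260 mm deep (x), 222 mm wide (y), 167 mm high, two drawers side by side at y = +53 (green) and -53 mm (red); origin centre of its underside, front to -x.
- other_drawer (a joint): the right (-y) drawer with the red plate; opening in m, 0 shut, stays shut.
- green_pack: rigid green box 36 mm thick (x), 66 wide (y), 84 high (z), white label on top, about 0.18 kg; origin centre of underside. Broad faces look to its +x and -x, either way round will do. It starts in a slot of the rack, where only its edges (y sides) can be gripped; in the drawer the side walls hide the edges, so there hold it by its broad faces.
- red_pack: the same kind of pack in red, in another slot of the rack; stays there.
- blue_pack: the same kind of pack in blue, in another slot of the rack; stays there.
- rack: fixed wooden sorting rack, 146 mm long (x), 70 mm deep (y), three slots 47 mm apart along its x, open at both y ends and on top, each 42 mm wide; floor 8 mm thick; partitions 5 mm thick, 60 mm deep (y), tops 86 mm above the table; origin centre of its underside.
- mat: clear square cork mat fixed flat on the table, 140 x 140 x 3 mm, origin centre of its underside: free room to put a pack down.
- toy_car: yellow toy car 100 x 50 x 50 mm, loose on the middle of the cabinet's top; origin centre of its underside.
- mug: loose blue mug, radius 40, height 92 mm, origin centre of its underside.
- stapler: loose red and black stapler, 140 x 36 x 51 mm, origin centre of its underside.
- glue: loose white glue bottle, radius 26, height 130 mm, origin centre of its underside.
Not all that is in view belongs to the job. Of the things shaped like the green_pack, the green one is meant.

How it is judged:
On the way:
1. the green-marked drawer is pulled out to its stop (within 8 mm) with the green pack not yet in it (value of joint drawer above 0.152 m and not (x of green_pack in the frame of bay between -0.074 and 0.074 m and y of green_pack in the frame of bay between -0.02 and 0.02 m and z of green_pack in the frame of bay below 0.05 m)), for 0.2 s.
At the end, for the whole second after the job is handed in: The drawer is out to its stop (within 10 mm), and the green pack stands at rest, upright within 0.1 rad, on the floor of its free bay (underside within 6 mm of it), its broad faces to front and back within 0.22 rad (value of joint drawer above 0.15 m and x of green_pack in the frame of bay between -0.074 and 0.074 m and y of green_pack in the frame of bay between -0.02 and 0.02 m and z of green_pack in the frame of bay between -0.006 and 0.006 m and angle between green_pack's own z axis and vertical below 0.1 rad and angle between the x axis of green_pack and the x axis of bay, either way round below 0.22 rad and linear speed of green_pack below 0.02 m/s and velocity of joint drawer between -0.01 and 0.01 m/s); the robot touches nothing.
It fails at once if the green pack falls or is thrown in the drawer's bay (faster than 0.45 m/s inside it) (x of green_pack in the frame of bay between -0.074 and 0.074 m and y of green_pack in the frame of bay between -0.02 and 0.02 m and z of green_pack in the frame of bay between -0.02 and 0.09 m and linear speed of green_pack above 0.45 m/s).
It fails at once if the red or the blue pack is moved by more than 25 mm (distance of any of red_pack, blue_pack from where it was at the start of the episode above 0.025 m).
It fails at once if the other drawer is opened by more than 15 mm (value of joint other_drawer above 0.015 m).
It fails at once if the toy car, mug, stapler or glue bottle is moved by more than 40 mm (distance of any of toy_car, mug, stapler, glue from where it was at the start of the episode above 0.04 m).
It also fails if it takes over 72 s, if anything falls off the work surface, if the arm or the gripper's body presses on something with over 40 N, if the wrist force passes 120 N, or if a joint passes its speed limit or range.

### The arm

A 6-joint arm with a two-finger parallel gripper is mounted at the origin on the work surface. World frame = base frame: x ahead of the robot, y to its left, z up, the work surface at z = 0. Lengths are in m, angles in rad, forces in N, time in s.
With the tool pointing down it reaches from about 0.35 to 0.975 m from the base axis. Payload 4.9 kg.
Tool frame: the origin (TCP) lies at the very end of the fingers, on their centre line; the grasp point (between the pads) lies 19 mm behind it; z points along the fingers, y is the line along which they close (so a half turn about z gives the same grasp; the last joint's range is limited). The gripper opens to 85 mm and grips with 20 to 120 N. Pads are 22 mm wide; open, the fingers measure 114 mm over their backs; the gripper's body (76 mm by 85 mm) begins 54 mm behind the grasp point. The pads swing forward as they close: fully open they stand 13 mm farther back than shut.
Start: joints at [-1.269, 0.053, 1.613, -0, 1.476, -0.119], TCP at [0.255, -0.57, 0.231] pointing down, gripper open.
Joint ranges: [-3.01, 3.01], [-1.01, 2.22], [0.06, 2.58], [-1.02, 4.17], [0.09, 2.62], [-3.14, 3.14]. Speed limits (rad/s): [2.57, 2.57, 3.14, 3.14, 3.14, 3.14].

### API

Orientations are given as a unit quaternion [w, x, y, z].
In Python, from plant import state, optics, ticket, nets gives the robot as it stands. The module is installed in compiled form; this text tells all that it offers.
- The arm moves only by the shell command python3 -m inch 'ROWS' [OPENING]. ROWS is JSON, a list of rows, each an object of numbers: "dx", "dy", "dz": the shift along the tool's x, y, z as a fraction of full scale; "rx", "ry", "rz": the turn, a rotation vector about the tool's x, y, z as a fraction of full scale. In form: [{"dx": .., "dy": .., "dz": .., "rx": .., "ry": .., "rz": ..}, ...]. A call has 1 to 5 rows; each row is the pose to reach, as a shift and turn from the pose commanded when the call began, along the tool's axes at that moment; what a row does not reach only later rows make up. Full scale, the value 1, is 0.8 m for a shift and 1.5 rad for a turn. A row lasts 1/10 s, in which the tool goes at most 50 mm and 8.59 degrees, less where a joint would pass 70% of its speed; a pose out of reach is approached as far as the arm can. A call with a number of a shift or a turn outside -1 to 1 is refused whole. A call with a gripper value outside its range is refused whole. OPENING is the opening, from -1 (shut) to 1 (fully open), set as the call begins (- or left out, the last holds). The fingers move at their own pace and stop on an object; the grip force is fixed at half the most. Time passes only in rows, so rows that repeat a pose let the fingers close. It gives the time, the measured TCP pose, the force, the opening and the grip force at its end, in the units of the state.
- state(): the state, without advancing time (a new reading comes with each control period).
- optics.grab_frame(name): name is "scene" or "side" or "wrist"; returns the picture (480x640x3 uint8, red, green, blue); there is no depth.
- optics.camera_info(name): a dict with "fx", "fy", "cx", "cy" (pixels), "R" (3x3) and "t" (3): a world point X has camera coordinates R X + t. Camera axes: x right, y down, z forward; pixel columns grow to the right and rows downward; lengths in m; the calibration is good to about 2 mm. A picture is of the moment at which its call begins: read the wrist's pose just before it. camera_info takes no time and is no camera call; for the wrist camera it gives the pose at the moment of the call.
- ticket.job_done(): hands the job in; it is judged then, once.
Trained networks look in the newest picture that a camera, given by its name, has taken for a name from the list of things; names that differ only in an ending like _2 or _b are one class to them, and where a whole thing is asked for, a point or a joint stands for the part that bears it (a point fixed in the world has none). Each returns a list of dicts, best first, with "confidence" (0 to 1); they miss things now and then, are a little off and sometimes report something else, mostly with a low value. They report only what shows in the picture. A call takes as long as a camera call. They do not tell look-alikes from the thing itself.
- nets.boxes_of(camera, name): "bbox" ([centre column, centre row, width, height] in pixels, round what is visible of it).
- nets.outline_of(camera, name): "pixels" (480x640 bool, what is visible of it) and "bbox" ([centre column, centre row, width, height] in pixels, round what is visible of it).
The state is a dict: "time": time; "joint_pos": joint angles; "joint_vel": joint speeds; "joint_efforts": joint torques, N m; "tool_pos": TCP position; "tool_rot": TCP orientation; "contact_force": force on the tool from outside, world axes, zero at the start; "ft_torque": the same for the moment, N m; "gripper_width": opening from 0.0 (shut) to 1.0 (fully open); "grasp_force": force on a finger pad.
Only numpy, scipy, OpenCV 4.12 (cv2) and the standard library are available. Lean on these libraries where they do the work, as an engineer would, in place of code of your own. Each camera call takes 0.05 s, during which the arm holds its last target. There are 200 camera calls.

## Working session

There is one attempt and no reset: what is moved stays moved. The work goes in short steps, Python scripts to look and compute and a shell command to move; the robot and the scene stay as the last step left them, time stands still between calls to the robot, and variables do not carry over. Pictures are saved under pics/ and viewed, at most 12 in all, crops included, and the job is handed in when it is done.

```bash
mkdir -p pics
python3 - <<'E'
from plant import state, optics, ticket, nets
import cv2,numpy as np
s=state();print(s['time'],s['tool_pos'],s['tool_rot'])
a=[]
for n in('scene','side'):
    im=optics.grab_frame(n);cv2.imwrite(f'pics/{n}0.png',im[:,:,::-1])
    c=optics.camera_info(n);R=np.array(c['R']);print(n,c['fx'],c['cx'],c['cy'],'pos',(-R.T@c['t']).round(3),R.round(3).tolist())
    for k in('drawer_pull','green_pack','rack','cabinet','mat','toy_car'):
        print(k,[(np.round(d['bbox']).tolist(),round(d['confidence'],2)) for d in nets.boxes_of(n,k)[:4]])
E
```

```text
0.0 [ 0.25511727 -0.56987127  0.23006235] [-1.03964518e-03  9.77945040e-01  2.08859783e-01 -9.41162038e-05]
scene 504.7278317069471 320.55266391930746 236.5372720017932 pos [1.389 0.497 1.068] [[-0.501, 0.865, -0.004], [0.604, 0.347, -0.717], [-0.619, -0.362, -0.697]]
drawer_pull [([327.0, 259.0, 45.0, 22.0], 0.68), ([241.0, 222.0, 45.0, 26.0], 0.66)]
green_pack [([240.0, 245.0, 26.0, 35.0], 0.97), ([198.0, 206.0, 26.0, 34.0], 0.87), ([236.0, 215.0, 23.0, 21.0], 0.77)]
rack [([240.0, 225.0, 46.0, 30.0], 0.8)]
cabinet [([278.0, 307.0, 144.0, 147.0], 0.66)]
mat [([302.0, 229.0, 55.0, 39.0], 0.96)]
toy_car [([272.0, 266.0, 41.0, 36.0], 0.81), ([235.0, 214.0, 24.0, 20.0], 0.48)]
side 483.58336661698 319.7639714394726 245.28872085977306 pos [-0.1    0.727  0.854] [[-0.744, -0.668, 0.009], [-0.407, 0.443, -0.798], [0.529, -0.598, -0.602]]
drawer_pull [([278.0, 249.0, 49.0, 51.0], 0.72)]
green_pack [([406.0, 201.0, 23.0, 28.0], 0.86), ([344.0, 227.0, 33.0, 30.0], 0.72), ([385.0, 220.0, 19.0, 34.0], 0.68)]
rack [([400.0, 236.0, 52.0, 34.0], 0.91)]
cabinet [([254.0, 230.0, 141.0, 113.0], 0.7)]
mat [([377.0, 276.0, 66.0, 46.0], 0.55)]
toy_car [([264.0, 194.0, 36.0, 32.0], 0.59)]
```

View pics/scene0.png

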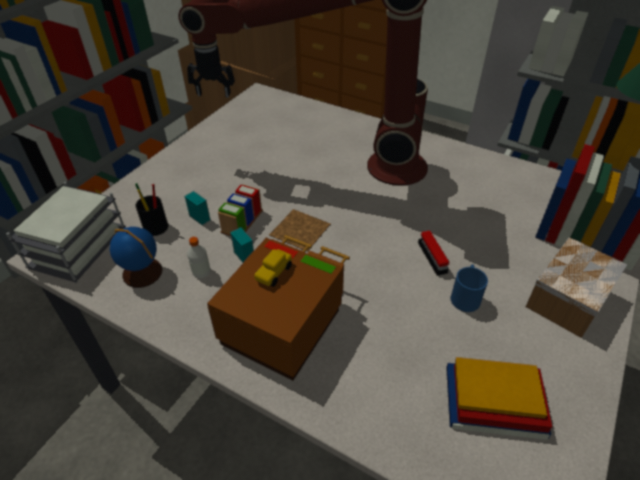

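View pics/side0.png

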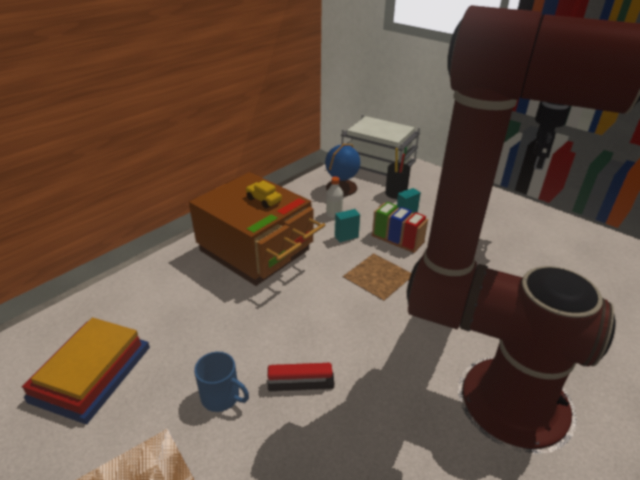

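Scene: the green plate and strip are at about (320,263), with the green handle at (335,254). The rack holds green (232,215), blue (240,207) and red (248,195). The teal boxes at (197,207) and (242,243) are look-alikes. I'll confirm in one enlarged crop.

Run:
```python
import cv2,numpy as np
a=cv2.imread('pics/scene0.png')[175:375,180:380];b=cv2.imread('pics/side0.png')[165:285,185:435]
A=cv2.resize(a[:,:],None,fx=3,fy=3,interpolation=cv2.INTER_CUBIC)
cv2.imwrite('pics/c1.png',cv2.convertScaleAbs(A,alpha=1.4));
cv2.imwrite('pics/c2.png',cv2.convertScaleAbs(cv2.resize(b,None,fx=3.2,fy=3.2,interpolation=cv2.INTER_CUBIC),alpha=1.4))
```

```text
(no output)
```

View pics/c1.png

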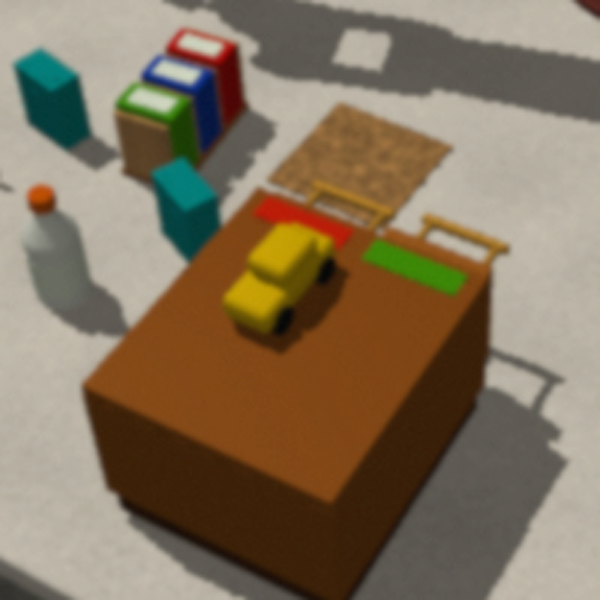

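View pics/c2.png

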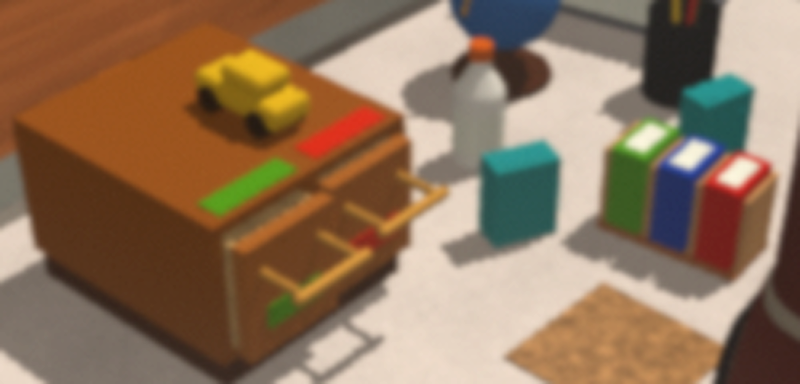

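The green pack is the left one in the rack, with a white label: scene (232,208) and side (388,208). The two teal boxes have no label and stand outside the rack, so they're rejected. Now I'll fit poses from the corners.

```bash
cat > h.py <<'E'
import numpy as np, cv2, json
from scipy.optimize import least_squares
from scipy.spatial.transform import Rotation as Ro
from plant import state, optics, nets
def proj(c,X):
    p=np.atleast_2d(X)@np.array(c['R']).T+np.array(c['t']); return np.c_[c['fx']*p[:,0]/p[:,2]+c['cx'],c['fy']*p[:,1]/p[:,2]+c['cy']]
def fit(obs,x0,free=(0,1,3)):
    # obs: list of (cam, Nx3 local pts, Nx2 px); pose x,y,z,yaw
    def W(v,P):
        q=np.array(x0,float); q[list(free)]=v; c,s=np.cos(q[3]),np.sin(q[3])
        return np.asarray(P)@np.array([[c,s,0],[-s,c,0],[0,0,1]])+q[:3]
    f=lambda v:np.concatenate([(proj(c,W(v,P))-px).ravel() for c,P,px in obs])
    r=least_squares(f,np.array(x0)[list(free)],loss='soft_l1'); return r.x,np.abs(r.fun).reshape(-1,2).max(1).round(1)
def rel(target,yaw=None):
    """shift in tool axes (fraction) from the present pose to a world target; pure yaw turn about tool z"""
    s=state();R=Ro.from_quat(np.roll(s['tool_rot'],-1)).as_matrix()
    d=R.T@(np.array(target)-s['tool_pos'])/0.8
    out=dict(zip(('dx','dy','dz'),d.round(4)))
    if yaw is not None: # desired world direction of tool y axis, tool straight down
        y=np.array([np.cos(yaw),np.sin(yaw),0]); 
        if y@R[:,1]<0:y=-y
        z=np.array([0,0,-1.]);D=np.c_[np.cross(y,z),y,z]
        out.update(zip(('rx','ry','rz'),(Ro.from_matrix(R.T@D).as_rotvec()/1.5).round(4)))
    print({k:float(v) for k,v in out.items()}); return s
E
python3 - <<'E'
from h import *
C=optics.camera_info('scene');S=optics.camera_info('side')
sc=lambda p:np.array(p)/3.0+[180,175]-1/3
sd=lambda p:np.array(p)/3.2+[185,165]-.34
top=[(-.13,-.111,.167),(-.13,.111,.167),(.13,.111,.167),(.13,-.111,.167)]
A=(C,top,sc([(260,190),(492,265),(332,502),(84,385)]));B=(S,top,sd([(408,117),(210,228),(16,120),(205,24)]))
for o in([A],[B],[A,B]):print('cab',*fit(o,[.75,0,0,0]))
pk=[(d,0,.092) for d in(-.047,0,.047)]
A=(C,pk,sc([(155,100),(178,72),(200,44)]));B=(S,pk,sd([(650,137),(693,155),(742,172)]))
for o in([A],[B],[A,B]):print('rack',*fit(o,[.6,-.3,0,3.]))
m=[(-.07,-.07,.003),(-.07,.07,.003),(.07,.07,.003),(.07,-.07,.003)]
print('mat',*fit([(C,m,sc([(343,103),(452,148),(388,228),(270,180)])),],[.5,-.1,0,0]))
E
```

```text
cab [0.77158268 0.01844109 0.04065959] [4.9 0.8 0.4 2.3]
cab [ 0.7769329   0.02163209 -0.00165027] [0.9 1.5 3.5 2.2]
cab [0.77187256 0.0197499  0.0323586 ] [4.8 1.2 0.9 2.1 2.8 4.8 2.2 1.7]
rack [ 0.50170805 -0.30529363  3.28449364] [0.1 0.1 0.1]
rack [ 0.498976   -0.3059204   3.22996944] [0.2 0.5 0.2]
rack [ 0.50008806 -0.30616914  3.26672316] [0.4 0.5 0.3 0.8 0.3 0.4]
mat [ 0.4438239  -0.12511817  0.00148591] [0.4 1.6 0.6 0.4]
```

Run:
```python
from h import *
C=optics.camera_info('scene');S=optics.camera_info('side')
sc=lambda p:np.array(p)/3.0+[180,175]-1/3
sd=lambda p:np.array(p)/3.2+[185,165]-.34
top=[(-.115,-.111,.167),(-.115,.111,.167),(.13,.111,.167),(.13,-.111,.167)]
hs=[(-.175,.0155,.124),(-.175,.0905,.124)]
A=(C,top,sc([(260,190),(492,265),(332,502),(84,385)]));B=(S,top,sd([(408,117),(210,228),(16,120),(205,24)]))
H=(C,hs,sc([(422,218),(508,248)]));G=(S,hs,sd([(370,254),(300,297)]))
for o in([A],[B],[A,B],[H],[G],[A,B,H,G]):
    v,r=fit(o,[.75,0,0,0]);c,s=np.cos(v[2]),np.sin(v[2]);print('cab',v,r,'pull',v[0]-.175*c-.053*s,v[1]-.175*s+.053*c)
```

```text
cab [0.76824989 0.0214368  0.02909911] [1.8 3.4 1.2 0.5] pull 0.591781938640546 0.06932273248546941
cab [0.76422095 0.0238677  0.02129235] [0.4 1.5 1.7 0.8] pull 0.5881322091819929 0.0731298077654361
cab [0.76750997 0.02144709 0.02694596] [2.  3.3 1.2 0.7 1.3 0.8 1.7 1. ] pull 0.591145538788504 0.06971287215606606
cab [0.76151664 0.02889049 0.07889981] [1.2 1.2] pull 0.5828837047968288 0.06793246607030377
cab [ 0.75554627  0.01122075 -0.02067421] [0. 0.] pull 0.5816793263151487 0.06782715505534165
cab [0.76418532 0.02093526 0.04032955] [2.7 1.7 3.  1.  1.4 2.8 1.  0.7 1.1 2.6 2.  0.8] pull 0.5871907307353073 0.06683640175528834
```

Run:
```python
from h import *
rel([.57,.068,.32],0.03)
print(optics.camera_info('wrist'))
```

```text
{'dx': 0.685, 'dy': -0.5678, 'dz': -0.1108, 'rx': 0.0, 'ry': -0.0, 'rz': -0.7867}
{'fx': 403.8998871978802, 'fy': 403.8998871978802, 'cx': 310.6598178656201, 'cy': 239.3177063534965, 'R': array([[ 4.09169409e-01, -9.12458356e-01, -3.78037096e-04],
       [-8.71407374e-01, -3.90883914e-01,  2.96410112e-01],
       [-2.70609652e-01, -1.20952526e-01, -9.55060680e-01]]), 't': array([-0.62471759, -0.03814679,  0.37921622])}
```

```bash
R='[{"dx":0.0457,"dy":-0.0379,"dz":-0.0074},{"dx":0.0913,"dy":-0.0757,"dz":-0.0148},{"dx":0.137,"dy":-0.1136,"dz":-0.0222},{"dx":0.1827,"dy":-0.1514,"dz":-0.0296},{"dx":0.2283,"dy":-0.1893,"dz":-0.037}]'
python3 -m inch '[{"dx":0.2283,"dy":-0.1893,"dz":-0.037},{"dx":0.2283,"dy":-0.1893,"dz":-0.037},{"dx":0.2283,"dy":-0.1893,"dz":-0.037},{"dx":0.2283,"dy":-0.1893,"dz":-0.037},{"dx":0.2283,"dy":-0.1893,"dz":-0.037}]'
python3 -m inch '[{"dx":0.2283,"dy":-0.1893,"dz":-0.037},{"dx":0.2283,"dy":-0.1893,"dz":-0.037},{"dx":0.2283,"dy":-0.1893,"dz":-0.037},{"dx":0.2283,"dy":-0.1893,"dz":-0.037},{"dx":0.2283,"dy":-0.1893,"dz":-0.037}]'
python3 -m inch '[{"dx":0.2283,"dy":-0.1893,"dz":-0.037},{"dx":0.2283,"dy":-0.1893,"dz":-0.037},{"dx":0.2283,"dy":-0.1893,"dz":-0.037},{"dx":0.2283,"dy":-0.1893,"dz":-0.037},{"dx":0.2283,"dy":-0.1893,"dz":-0.037}]'
python3 -m inch '[{"rz":-0.4},{"rz":-0.4},{"rz":-0.4},{"rz":-0.4},{"rz":-0.4}]'
python3 -m inch '[{"rz":-0.3867},{"rz":-0.3867},{"rz":-0.3867},{"rz":-0.3867},{"rz":-0.3867}]'
python3 -c "
from h import *
print(state()['joint_pos']);rel([.57,.068,.32],0.03)"
```

```text
[-1.26897688e+00  5.26891169e-02  1.61287716e+00  1.30874142e-05
  1.47601871e+00 -1.18967365e-01]
{'dx': 0.685, 'dy': -0.5678, 'dz': -0.1108, 'rx': 0.0, 'ry': -0.0, 'rz': -0.7867}validation failed for argument at $[0]...
validation failed for argument at $[0]...
validation failed for argument at $[0]...
validation failed for argument at $[0]...
validation failed for argument at $[0]...
```

```bash
python3 -m inch '[{"dx":0.2283,"dy":-0.1893,"dz":-0.037,"rx":0,"ry":0,"rz":0},{"dx":0.2283,"dy":-0.1893,"dz":-0.037,"rx":0,"ry":0,"rz":0},{"dx":0.2283,"dy":-0.1893,"dz":-0.037,"rx":0,"ry":0,"rz":0},{"dx":0.2283,"dy":-0.1893,"dz":-0.037,"rx":0,"ry":0,"rz":0},{"dx":0.2283,"dy":-0.1893,"dz":-0.037,"rx":0,"ry":0,"rz":0}]'
python3 -m inch '[{"dx":0.2283,"dy":-0.1893,"dz":-0.037,"rx":0,"ry":0,"rz":0},{"dx":0.2283,"dy":-0.1893,"dz":-0.037,"rx":0,"ry":0,"rz":0},{"dx":0.2283,"dy":-0.1893,"dz":-0.037,"rx":0,"ry":0,"rz":0},{"dx":0.2283,"dy":-0.1893,"dz":-0.037,"rx":0,"ry":0,"rz":0},{"dx":0.2283,"dy":-0.1893,"dz":-0.037,"rx":0,"ry":0,"rz":0}]'
python3 -c "
from h import *
print(state()['joint_pos']);rel([.57,.068,.32],0.03)"
```

```text
time: 1.2
tool_pos: [0.361, -0.3554, 0.2616]
tool_rot: [0.0, 0.978, 0.209, 0.0]
contact_force: [1.0, -0.4, 0.1]
gripper_width: 0.998
grasp_force: 0.0
time: 1.7
tool_pos: [0.4658, -0.1424, 0.2914]
tool_rot: [0.0, 0.978, 0.21, 0.001]
contact_force: [0.5, -0.3, 0.0]
gripper_width: 1.002
grasp_force: 0.0
[-4.49827745e-01 -3.15125652e-01  1.84805832e+00  3.38079018e-04
  1.60715308e+00  6.98847242e-01]
{'dx': 0.2266, 'dy': -0.1865, 'dz': -0.0357, 'rx': 0.001, 'ry': -0.0004, 'rz': -0.7858}
```

```bash
python3 -m inch '[{"dx":0.2266,"dy":-0.1865,"dz":-0.0357,"rx":0,"ry":0,"rz":-0.4},{"dx":0.2266,"dy":-0.1865,"dz":-0.0357,"rx":0,"ry":0,"rz":-0.4},{"dx":0.2266,"dy":-0.1865,"dz":-0.0357,"rx":0,"ry":0,"rz":-0.4},{"dx":0.2266,"dy":-0.1865,"dz":-0.0357,"rx":0,"ry":0,"rz":-0.4},{"dx":0.2266,"dy":-0.1865,"dz":-0.0357,"rx":0,"ry":0,"rz":-0.4}]'
python3 -m inch '[{"dx":0,"dy":0,"dz":0,"rx":0,"ry":0,"rz":-0.386},{"dx":0,"dy":0,"dz":0,"rx":0,"ry":0,"rz":-0.386},{"dx":0,"dy":0,"dz":0,"rx":0,"ry":0,"rz":-0.386},{"dx":0,"dy":0,"dz":0,"rx":0,"ry":0,"rz":-0.386},{"dx":0,"dy":0,"dz":0,"rx":0,"ry":0,"rz":-0.386}]'
python3 - <<'E'
from h import *
print(state()['joint_pos'].round(2));rel([.57,.068,.32],0.03)
c=optics.camera_info('wrist');im=optics.grab_frame('wrist');cv2.imwrite('pics/w1.png',im[:,:,::-1]);json.dump({k:np.array(v).tolist() for k,v in c.items()},open('w1.json','w'))
print(proj(c,[[.584,.068,.124]]))
print([(d['bbox'],d['confidence']) for d in nets.boxes_of('wrist','drawer_pull')])
E
```

```text
time: 2.2
tool_pos: [0.5703, 0.0683, 0.3196]
tool_rot: [0.0, 0.871, 0.49, 0.0]
contact_force: [-0.3, -1.4, 0.1]
gripper_width: 0.999
grasp_force: 0.0
time: 2.7
tool_pos: [0.5695, 0.0655, 0.3191]
tool_rot: [0.0, 0.697, 0.717, 0.0]
contact_force: [-0.0, -0.1, 0.3]
gripper_width: 0.998
grasp_force: 0.0
[-0.02 -0.11  1.63  0.    1.62 -0.04]
{'dx': 0.0031, 'dy': 0.0007, 'dz': -0.0011, 'rx': 0.0, 'ry': -0.0, 'rz': -0.0007}
[[327.04786457 205.30067821]]
[([375.7, 203.5, 101.4, 124.6], 0.88), ([206.6, 327.6, 112.6, 100.9], 0.59), ([287.3, 434.4, 24.0, 17.9], 0.31)]
```

View pics/w1.png

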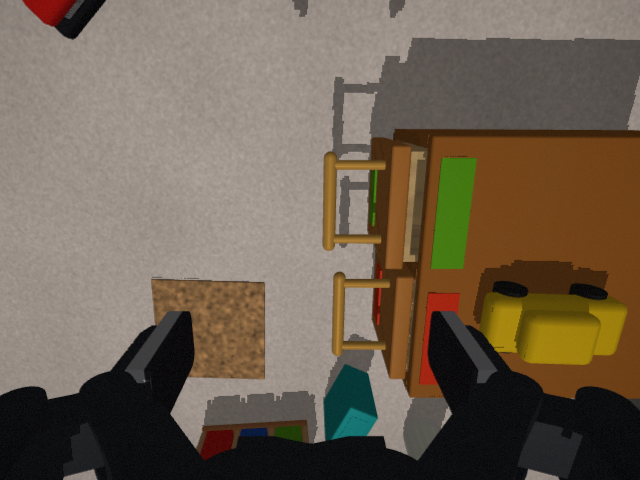

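The bar of the green handle runs (330,153)-(329,249) and the top's front edge (433,136)-(411,396). Back-projecting these.

```bash
cat >> h.py <<'E'
def onplane(c,px,z):
    R=np.array(c['R']);o=-R.T@np.array(c['t']);px=np.atleast_2d(px)
    d=np.c_[(px[:,0]-c['cx'])/c['fx'],(px[:,1]-c['cy'])/c['fy'],np.ones(len(px))]@R
    return o+d*((z-o[2])/d[:,2])[:,None]
E
python3 - <<'E'
from h import *
c=json.load(open('w1.json'))
b=onplane(c,[(330,153),(329,249)],.124);e=onplane(c,[(433,136),(411,396)],.167)
print('bar',b,b.mean(0),np.linalg.norm(b[0]-b[1]));print('edge',e,np.linalg.norm(e[0]-e[1]))
for q in(b,e):d=q[0]-q[1];print('yaw',np.arctan2(-d[0],d[1]))
print('mat',onplane(c,[(152,278),(265,282),(265,378)],.003))
p=onplane(c,[(225,440),(254,437),(287,433)],.092);print('packs edge',p)
p=onplane(c,[(207,430),(307,422)],.086);print('rack edge',p)
rel([b[:,0].mean(),b[:,1].mean(),.115],.03)
E
```

```text
bar [[0.58459862 0.1117516  0.124     ]
 [0.58734946 0.02884813 0.124     ]] [0.58597404 0.07029987 0.124     ] 0.08294909474591808
edge [[ 0.65464999  0.12949216  0.167     ]
 [ 0.66163582 -0.08880152  0.167     ]] 0.2184054280802198
yaw 0.033169097449174546
yaw 0.031991067156845236
mat [[ 0.37943484 -0.05547393  0.003     ]
 [ 0.51762514 -0.05665717  0.003     ]
 [ 0.51709742 -0.19475647  0.003     ]]
packs edge [[ 0.48147221 -0.21289556  0.092     ]
 [ 0.51429327 -0.20772488  0.092     ]
 [ 0.55141288 -0.20106539  0.092     ]]
rack edge [[ 0.46004482 -0.20516699  0.086     ]
 [ 0.5735522  -0.19067239  0.086     ]]
{'dx': 0.0056, 'dy': 0.0207, 'dz': 0.2551, 'rx': 0.0, 'ry': -0.0, 'rz': -0.0025}
```

```bash
python3 -m inch '[{"dx":0.0056,"dy":0.0207,"dz":0.05,"rx":0,"ry":0,"rz":-0.0015},{"dx":0.0056,"dy":0.0207,"dz":0.1,"rx":0,"ry":0,"rz":-0.0015},{"dx":0.0056,"dy":0.0207,"dz":0.15,"rx":0,"ry":0,"rz":-0.0015},{"dx":0.0056,"dy":0.0207,"dz":0.18,"rx":0,"ry":0,"rz":-0.0015},{"dx":0.0056,"dy":0.0207,"dz":0.18,"rx":0,"ry":0,"rz":-0.0015}]' 0
python3 - <<'E'
from h import *
s=rel([.586,.070,.107],.032);print(s['tool_pos'],s['gripper_width'])
c=optics.camera_info('wrist');im=optics.grab_frame('wrist');cv2.imwrite('pics/w2.png',im[:,:,::-1])
print(proj(c,[[.5846,.1118,.124],[.5873,.0288,.124]]))
E
```

```text
time: 3.3
tool_pos: [0.5828, 0.0704, 0.1698]
tool_rot: [-0.003, 0.697, 0.717, -0.003]
contact_force: [0.2, 0.9, -0.1]
gripper_width: 0.5
grasp_force: 0.0
{'dx': -0.0006, 'dy': 0.0047, 'dz': 0.0785, 'rx': -0.0062, 'ry': -0.0002, 'rz': -0.0018}
[0.58283685 0.07035312 0.16979755] 0.500240133706844
[[316.54841692 191.68258402]
 [316.26229993 346.80536481]]
```

View pics/w2.png

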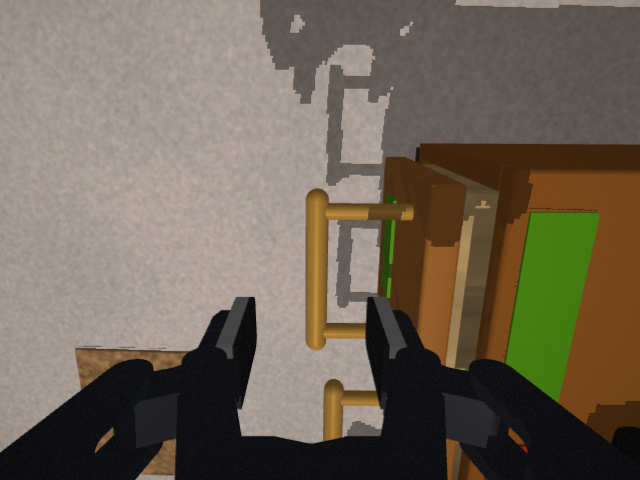

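The bar at (317,190)-(316,347) matches the prediction, so I'll lower and pinch.

```bash
python3 -m inch '[{"dx":0,"dy":0.004,"dz":0.04,"rx":0,"ry":0,"rz":0},{"dx":0,"dy":0.004,"dz":0.0785,"rx":0,"ry":0,"rz":0},{"dx":0,"dy":0.004,"dz":0.0785,"rx":0,"ry":0,"rz":0},{"dx":0,"dy":0.004,"dz":0.0785,"rx":0,"ry":0,"rz":0}]'
python3 -m inch '[{"dx":0,"dy":0,"dz":0,"rx":0,"ry":0,"rz":0},{"dx":0,"dy":0,"dz":0,"rx":0,"ry":0,"rz":0},{"dx":0,"dy":0,"dz":0,"rx":0,"ry":0,"rz":0},{"dx":0,"dy":0,"dz":0,"rx":0,"ry":0,"rz":0},{"dx":0,"dy":0,"dz":0,"rx":0,"ry":0,"rz":0}]' -1
python3 -c "
from h import *
s=state();p=s['tool_pos'];print(p);rel([p[0]-.16,p[1]-.16*.032,p[2]])"
```

```text
time: 3.75
tool_pos: [0.5902, 0.0705, 0.1143]
tool_rot: [0.001, 0.696, 0.718, 0.001]
contact_force: [-0.3, 0.1, 0.3]
gripper_width: 0.499
grasp_force: 0.0
time: 4.25
tool_pos: [0.5906, 0.0705, 0.1151]
tool_rot: [0.001, 0.696, 0.718, 0.001]
contact_force: [-2.2, -0.2, 7.0]
gripper_width: 0.1
grasp_force: 58.7
[0.59058227 0.0705311  0.11508388]
{'dx': -0.0002, 'dy': -0.2001, 'dz': -0.0007}
```

```bash
python3 -m inch '[{"dx":0,"dy":-0.02,"dz":0,"rx":0,"ry":0,"rz":0},{"dx":0,"dy":-0.045,"dz":0,"rx":0,"ry":0,"rz":0},{"dx":0,"dy":-0.07,"dz":0,"rx":0,"ry":0,"rz":0},{"dx":0,"dy":-0.095,"dz":0,"rx":0,"ry":0,"rz":0},{"dx":0,"dy":-0.12,"dz":0,"rx":0,"ry":0,"rz":0}]'
python3 -m inch '[{"dx":0,"dy":-0.02,"dz":0,"rx":0,"ry":0,"rz":0},{"dx":0,"dy":-0.035,"dz":0,"rx":0,"ry":0,"rz":0},{"dx":0,"dy":-0.045,"dz":0,"rx":0,"ry":0,"rz":0},{"dx":0,"dy":-0.055,"dz":0,"rx":0,"ry":0,"rz":0},{"dx":0,"dy":-0.06,"dz":0,"rx":0,"ry":0,"rz":0}]'
```

```text
time: 4.75
tool_pos: [0.4952, 0.0682, 0.1151]
tool_rot: [0.002, 0.696, 0.718, 0.003]
contact_force: [3.3, 3.7, 5.1]
gripper_width: 0.096
grasp_force: 60.6
time: 5.25
tool_pos: [0.4471, 0.0671, 0.1151]
tool_rot: [0.001, 0.696, 0.718, 0.003]
contact_force: [2.7, 5.3, 5.4]
gripper_width: 0.102
grasp_force: 60.9
```

```bash
python3 -m inch '[{"dx":0,"dy":-0.006,"dz":0,"rx":0,"ry":0,"rz":0},{"dx":0,"dy":-0.012,"dz":0,"rx":0,"ry":0,"rz":0},{"dx":0,"dy":-0.018,"dz":0,"rx":0,"ry":0,"rz":0},{"dx":0,"dy":-0.018,"dz":0,"rx":0,"ry":0,"rz":0}]'
```

```text
time: 5.65
tool_pos: [0.4354, 0.0667, 0.1151]
tool_rot: [0.004, 0.696, 0.718, 0.006]
contact_force: [12.2, 7.1, -1.3]
gripper_width: 0.096
grasp_force: 60.2
```

```bash
python3 -m inch '[{"dx":0,"dy":-0.006,"dz":0,"rx":0,"ry":0,"rz":0},{"dx":0,"dy":-0.006,"dz":0,"rx":0,"ry":0,"rz":0},{"dx":0,"dy":-0.006,"dz":0,"rx":0,"ry":0,"rz":0}]'
python3 -m inch '[{"dx":0,"dy":0,"dz":0,"rx":0,"ry":0,"rz":0},{"dx":0,"dy":0,"dz":0,"rx":0,"ry":0,"rz":0},{"dx":0,"dy":0,"dz":0,"rx":0,"ry":0,"rz":0}]' 0
```

```text
time: 5.95
tool_pos: [0.4353, 0.0667, 0.1153]
tool_rot: [0.008, 0.696, 0.718, 0.011]
contact_force: [33.2, 8.1, -17.1]
gripper_width: 0.095
grasp_force: 59.0
time: 6.25
tool_pos: [0.4257, 0.0653, 0.1122]
tool_rot: [-0.0, 0.696, 0.718, -0.0]
contact_force: [-0.6, 1.5, 0.2]
gripper_width: 0.5
grasp_force: 0.0
```

The drawer is at its stop (33 N, TCP x held at 0.435). Lifting clear.

```bash
python3 -m inch '[{"dx":0,"dy":0.01,"dz":0,"rx":0,"ry":0,"rz":0},{"dx":0,"dy":0.01,"dz":-0.06,"rx":0,"ry":0,"rz":0},{"dx":0,"dy":0.01,"dz":-0.12,"rx":0,"ry":0,"rz":0},{"dx":0,"dy":0.01,"dz":-0.18,"rx":0,"ry":0,"rz":0},{"dx":0,"dy":0.01,"dz":-0.235,"rx":0,"ry":0,"rz":0}]'
python3 - <<'E'
from h import *
rel([.547,-.26,.30],np.pi/2+.125)
c=optics.camera_info('wrist');im=optics.grab_frame('wrist');cv2.imwrite('pics/w3.png',im[:,:,::-1])
json.dump({k:np.array(v).tolist() for k,v in c.items()},open('w3.json','w'))
print(proj(c,[[.435,.065,.124],[.575,.0695,.048]]))
print([(d['bbox'],d['confidence']) for d in nets.boxes_of('wrist','drawer_pull')])
E
```

```text
time: 6.75
tool_pos: [0.4342, 0.0655, 0.3026]
tool_rot: [0.0, 0.696, 0.718, 0.0]
contact_force: [0.9, -0.4, 0.3]
gripper_width: 0.5
grasp_force: 0.0
{'dx': -0.4111, 'dy': 0.1283, 'dz': 0.0035, 'rx': 0.0007, 'ry': -0.0003, 'rz': 0.9846}
[[310.67227259 212.76139599]
 [451.56620205 194.86385422]]
[([464.3, 212.9, 319.4, 137.6], 0.87)]
```

View pics/w3.png

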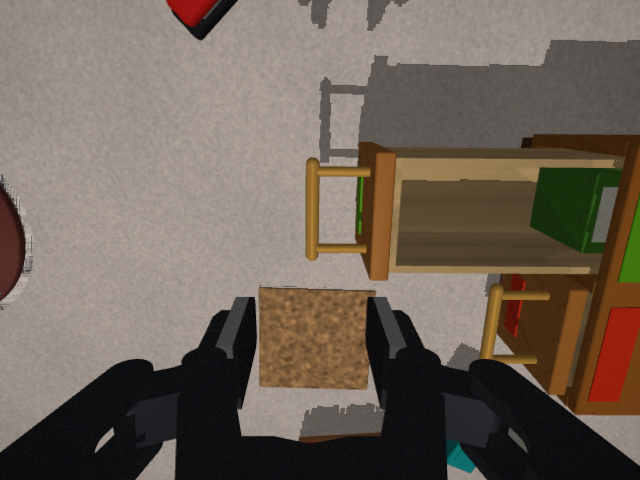

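The drawer is out: bar (312,158)-(312,260), inner wall tops at about (398,158) and (398,266). The bay floor is clear.

Run:
```python
from h import *
c=json.load(open('w3.json'))
b=onplane(c,[(312,158),(312,260)],.124);print('bar',b.mean(0))
w=onplane(c,[(398,158),(398,267),(590,164),(600,268)],.146);print('walls',w)
```

```text
bar [0.4360307  0.06654351 0.124     ]
walls [[0.49707902 0.11317499 0.146     ]
 [0.50521586 0.02848429 0.146     ]
 [0.63789693 0.11332438 0.146     ]
 [0.66507842 0.03269684 0.146     ]]
```

```bash
python3 -m inch '[{"dx":-0.2,"dy":0.07,"dz":0,"rx":0,"ry":0,"rz":0.5},{"dx":-0.2,"dy":0.07,"dz":0,"rx":0,"ry":0,"rz":0.5},{"dx":-0.2,"dy":0.07,"dz":0,"rx":0,"ry":0,"rz":0.5},{"dx":-0.2,"dy":0.07,"dz":0,"rx":0,"ry":0,"rz":0.5},{"dx":-0.2,"dy":0.07,"dz":0,"rx":0,"ry":0,"rz":0.5}]' 1
python3 -c "
from h import *
rel([.547,-.26,.30],np.pi/2+.125)"
```

```text
time: 7.35
tool_pos: [0.4954, -0.0953, 0.2985]
tool_rot: [-0.001, 0.913, 0.409, -0.001]
contact_force: [-0.3, 1.2, -0.3]
gripper_width: 1.002
grasp_force: 0.0
{'dx': -0.1106, 'dy': 0.1853, 'dz': -0.002, 'rx': -0.0009, 'ry': 0.0015, 'rz': 0.4779}
```

```bash
python3 -m inch '[{"dx":-0.1106,"dy":0.1853,"dz":0,"rx":0,"ry":0,"rz":0.478},{"dx":-0.1106,"dy":0.1853,"dz":0,"rx":0,"ry":0,"rz":0.478},{"dx":-0.1106,"dy":0.1853,"dz":0,"rx":0,"ry":0,"rz":0.478},{"dx":-0.1106,"dy":0.1853,"dz":0,"rx":0,"ry":0,"rz":0.478},{"dx":-0.1106,"dy":0.1853,"dz":0,"rx":0,"ry":0,"rz":0.478}]'
python3 - <<'E'
from h import *
print(rel([.547,-.30,.30],np.pi/2+.125)['tool_pos'])
c=optics.camera_info('wrist');im=optics.grab_frame('wrist');cv2.imwrite('pics/w4.png',im[:,:,::-1])
json.dump({k:np.array(v).tolist() for k,v in c.items()},open('w4.json','w'))
print(proj(c,[[.547,-.3,.092]]))
print([(d['bbox'],d['confidence']) for d in nets.boxes_of('wrist','green_pack')])
E
```

```text
time: 7.85
tool_pos: [0.5483, -0.2599, 0.2979]
tool_rot: [-0.001, 0.998, 0.063, -0.001]
contact_force: [0.3, 0.6, 0.1]
gripper_width: 0.997
grasp_force: 0.0
{'dx': -0.008, 'dy': 0.0495, 'dz': -0.0027, 'rx': -0.0008, 'ry': 0.0017, 'rz': 0.0007}
[ 0.54833881 -0.25993818  0.2978771 ]
[[356.30229502 211.44484715]]
[([484.6, 207.2, 107.7, 72.3], 0.98), ([262.2, 103.9, 83.7, 74.2], 0.71)]
```

View pics/w4.png

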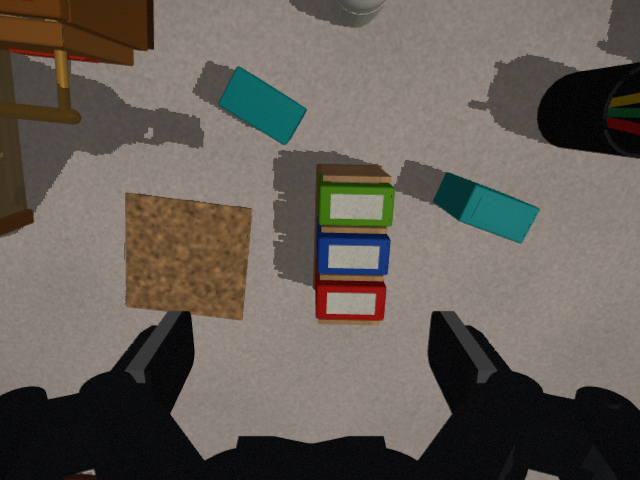

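The green label in the rack, at (356,206), is the target. The teal boxes at (262,104) and (485,207) are not.

Run:
```python
from h import *
c=json.load(open('w4.json'))
p=onplane(c,[(356.5,206.5),(353.5,257),(351,303.5)],.092);print(p,np.linalg.norm(p[0]-p[2]));d=p[0]-p[2];y=np.arctan2(d[1],d[0]);print(y)
e=onplane(c,[(320,206),(392,204)],.092);print(e,e.mean(0));d=e[1]-e[0];print(np.arctan2(d[0],-d[1]))
print('mat',onplane(c,[(126,193),(251,208),(243,319),(126,306)],.003).mean(0))
rel([p[0,0],p[0,1],.045],np.pi/2+y)
```

```text
[[ 0.55142723 -0.29945943  0.092     ]
 [ 0.50447946 -0.30428854  0.092     ]
 [ 0.4578579  -0.30933427  0.092     ]] 0.09408896434515836
0.10514576743659687
[[ 0.54780671 -0.26756465  0.092     ]
 [ 0.55758733 -0.32999663  0.092     ]] [ 0.55269702 -0.29878064  0.092     ]
0.1553973361330041
mat [ 0.4469963  -0.12821092  0.003     ]
{'dx': -0.0022, 'dy': 0.0529, 'dz': 0.3167, 'rx': -0.0011, 'ry': 0.0014, 'rz': 0.0191}
```

```bash
python3 -m inch '[{"dx":-0.0025,"dy":0.0529,"dz":0.02,"rx":0,"ry":0,"rz":0.007},{"dx":-0.0025,"dy":0.0529,"dz":0.08,"rx":0,"ry":0,"rz":0.007},{"dx":-0.0025,"dy":0.0529,"dz":0.14,"rx":0,"ry":0,"rz":0.007},{"dx":-0.0025,"dy":0.0529,"dz":0.19,"rx":0,"ry":0,"rz":0.007},{"dx":-0.0025,"dy":0.0529,"dz":0.2,"rx":0,"ry":0,"rz":0.007}]'
python3 - <<'E'
from h import *
print(rel([.5515,-.2995,.045],np.pi/2+.115)['tool_pos'])
E
```

```text
time: 8.45
tool_pos: [0.5484, -0.2959, 0.1329]
tool_rot: [-0.004, 0.998, 0.064, -0.005]
contact_force: [-0.3, -0.0, -0.1]
gripper_width: 0.996
grasp_force: 0.0
{'dx': 0.0042, 'dy': 0.0058, 'dz': 0.1098, 'rx': -0.0054, 'ry': 0.006, 'rz': 0.0083}
[ 0.54844416 -0.2959457   0.13288563]
```

```bash
python3 -m inch '[{"dx":0.001,"dy":0.001,"dz":0,"rx":0,"ry":0,"rz":0},{"dx":0.001,"dy":0.001,"dz":0,"rx":0,"ry":0,"rz":0}]'
python3 - <<'E'
from h import *
print(rel([.5515,-.2995,.045],np.pi/2+.115)['tool_pos'])
E
```

```text
time: 8.65
tool_pos: [0.5544, -0.3003, 0.1431]
tool_rot: [0.001, 0.998, 0.063, 0.002]
contact_force: [-0.5, 0.2, 1.2]
gripper_width: 0.998
grasp_force: 0.0
{'dx': -0.0038, 'dy': -0.0018, 'dz': 0.1226, 'rx': 0.0018, 'ry': -0.002, 'rz': 0.0073}
[ 0.55438266 -0.30028964  0.14305591]
```

```bash
python3 -m inch '[{"dx":-0.001,"dy":0,"dz":0.03,"rx":0,"ry":0,"rz":0.005},{"dx":-0.001,"dy":0,"dz":0.06,"rx":0,"ry":0,"rz":0.005},{"dx":-0.001,"dy":0,"dz":0.09,"rx":0,"ry":0,"rz":0.005},{"dx":-0.001,"dy":0,"dz":0.117,"rx":0,"ry":0,"rz":0.005},{"dx":-0.001,"dy":0,"dz":0.117,"rx":0,"ry":0,"rz":0.005}]'
python3 -m inch '[{"dx":0,"dy":0,"dz":0,"rx":0,"ry":0,"rz":0},{"dx":0,"dy":0,"dz":0,"rx":0,"ry":0,"rz":0}]'
python3 - <<'E'
from h import *
print(rel([.5515,-.2995,.045],np.pi/2+.115)['tool_pos'])
E
```

```text
time: 9.15
tool_pos: [0.5519, -0.2995, 0.0464]
tool_rot: [-0.0, 0.998, 0.059, -0.001]
contact_force: [0.5, 0.3, -0.4]
gripper_width: 0.998
grasp_force: 0.0
time: 9.35
tool_pos: [0.554, -0.3009, 0.05]
tool_rot: [0.002, 0.998, 0.059, 0.002]
contact_force: [1.3, 1.1, -0.2]
gripper_width: 0.998
grasp_force: 0.0
{'dx': -0.0029, 'dy': -0.0022, 'dz': 0.0062, 'rx': 0.0023, 'ry': -0.0026, 'rz': 0.0016}
[ 0.55402135 -0.30094817  0.04998374]
```

```bash
python3 -m inch '[{"dx":0,"dy":0,"dz":0,"rx":0,"ry":0,"rz":0},{"dx":0,"dy":0,"dz":0,"rx":0,"ry":0,"rz":0},{"dx":0,"dy":0,"dz":0,"rx":0,"ry":0,"rz":0},{"dx":0,"dy":0,"dz":0,"rx":0,"ry":0,"rz":0}]' -1
python3 -m inch '[{"dx":0,"dy":0,"dz":-0.02,"rx":0,"ry":0,"rz":0},{"dx":0,"dy":0,"dz":-0.05,"rx":0,"ry":0,"rz":0},{"dx":0,"dy":0,"dz":-0.08,"rx":0,"ry":0,"rz":0},{"dx":0,"dy":0,"dz":-0.12,"rx":0,"ry":0,"rz":0},{"dx":0,"dy":0,"dz":-0.16,"rx":0,"ry":0,"rz":0}]'
python3 -m inch '[{"dx":0,"dy":0,"dz":-0.015,"rx":0,"ry":0,"rz":0},{"dx":0,"dy":0,"dz":-0.015,"rx":0,"ry":0,"rz":0}]'
python3 -c "
from h import *
rel([.447,-.127,.19],np.pi/2+.035)"
```

```text
time: 9.75
tool_pos: [0.5535, -0.3006, 0.049]
tool_rot: [0.001, 0.998, 0.058, 0.002]
contact_force: [-0.6, -0.3, 7.3]
gripper_width: 0.765
grasp_force: 67.9
time: 10.25
tool_pos: [0.5512, -0.2991, 0.1753]
tool_rot: [-0.001, 0.998, 0.059, -0.001]
contact_force: [-0.3, -0.7, -2.9]
gripper_width: 0.766
grasp_force: 67.4
time: 10.45
tool_pos: [0.553, -0.3004, 0.1893]
tool_rot: [0.001, 0.998, 0.059, 0.002]
contact_force: [0.0, -0.4, -1.6]
gripper_width: 0.767
grasp_force: 67.5
{'dx': -0.1063, 'dy': -0.2307, 'dz': -0.0019, 'rx': 0.0019, 'ry': -0.0022, 'rz': 0.0547}
```

```bash
python3 -m inch '[{"dx":-0.02,"dy":-0.045,"dz":0,"rx":0,"ry":0,"rz":0.02},{"dx":-0.045,"dy":-0.1,"dz":0,"rx":0,"ry":0,"rz":0.05},{"dx":-0.07,"dy":-0.155,"dz":0,"rx":0,"ry":0,"rz":0.055},{"dx":-0.093,"dy":-0.2,"dz":0,"rx":0,"ry":0,"rz":0.055},{"dx":-0.1063,"dy":-0.2307,"dz":0,"rx":0,"ry":0,"rz":0.055}]'
python3 -m inch '[{"dx":0,"dy":0,"dz":0.04,"rx":0,"ry":0,"rz":0},{"dx":0,"dy":0,"dz":0.09,"rx":0,"ry":0,"rz":0},{"dx":0,"dy":0,"dz":0.13,"rx":0,"ry":0,"rz":0},{"dx":0,"dy":0,"dz":0.16,"rx":0,"ry":0,"rz":0},{"dx":0,"dy":0,"dz":0.16,"rx":0,"ry":0,"rz":0}]'
python3 -m inch '[{"dx":0,"dy":0,"dz":0,"rx":0,"ry":0,"rz":0},{"dx":0,"dy":0,"dz":0,"rx":0,"ry":0,"rz":0}]'
python3 -c "
from h import *
rel([.447,-.127,.044],np.pi/2+.035)"
```

```text
time: 10.95
tool_pos: [0.4431, -0.1237, 0.1833]
tool_rot: [-0.001, 1.0, 0.018, -0.002]
contact_force: [0.3, 0.6, -2.2]
gripper_width: 0.765
grasp_force: 68.1
time: 11.45
tool_pos: [0.441, -0.1239, 0.0523]
tool_rot: [-0.003, 1.0, 0.017, -0.006]
contact_force: [-0.7, 0.6, -3.7]
gripper_width: 0.767
grasp_force: 67.9
time: 11.65
tool_pos: [0.4469, -0.1267, 0.0598]
tool_rot: [0.0, 1.0, 0.017, 0.001]
contact_force: [0.2, -0.6, -2.2]
gripper_width: 0.765
grasp_force: 67.9
{'dx': 0.0001, 'dy': 0.0003, 'dz': 0.0198, 'rx': 0.0006, 'ry': -0.0011, 'rz': -0.0003}
```

```bash
python3 -m inch '[{"dx":0,"dy":0,"dz":0.006,"rx":0,"ry":0,"rz":0},{"dx":0,"dy":0,"dz":0.011,"rx":0,"ry":0,"rz":0},{"dx":0,"dy":0,"dz":0.016,"rx":0,"ry":0,"rz":0},{"dx":0,"dy":0,"dz":0.0195,"rx":0,"ry":0,"rz":0},{"dx":0,"dy":0,"dz":0.0195,"rx":0,"ry":0,"rz":0}]'
python3 -m inch '[{"dx":0,"dy":0,"dz":0,"rx":0,"ry":0,"rz":0},{"dx":0,"dy":0,"dz":0,"rx":0,"ry":0,"rz":0}]'
```

```text
time: 12.15
tool_pos: [0.4463, -0.1264, 0.044]
tool_rot: [-0.0, 1.0, 0.017, -0.0]
contact_force: [-2.3, 2.1, 4.2]
gripper_width: 0.767
grasp_force: 68.7
time: 12.35
tool_pos: [0.4464, -0.1264, 0.044]
tool_rot: [-0.0, 1.0, 0.017, -0.0]
contact_force: [-2.5, 1.4, 5.5]
gripper_width: 0.767
grasp_force: 68.6
```

```bash
python3 -m inch '[{"dx":0,"dy":0,"dz":0,"rx":0,"ry":0,"rz":0},{"dx":0,"dy":0,"dz":0,"rx":0,"ry":0,"rz":0},{"dx":0,"dy":0,"dz":0,"rx":0,"ry":0,"rz":0},{"dx":0,"dy":0,"dz":-0.03,"rx":0,"ry":0,"rz":0},{"dx":0,"dy":0,"dz":-0.08,"rx":0,"ry":0,"rz":0}]' 1
python3 -m inch '[{"dx":0,"dy":0,"dz":-0.06,"rx":0,"ry":0,"rz":0},{"dx":0,"dy":0,"dz":-0.12,"rx":0,"ry":0,"rz":-0.1},{"dx":0,"dy":0,"dz":-0.17,"rx":0,"ry":0,"rz":-0.2},{"dx":0,"dy":0,"dz":-0.22,"rx":0,"ry":0,"rz":-0.3},{"dx":0,"dy":0,"dz":-0.22,"rx":0,"ry":0,"rz":-0.4}]'
python3 -m inch '[{"dx":0,"dy":0,"dz":0,"rx":0,"ry":0,"rz":-0.1},{"dx":0,"dy":0,"dz":0,"rx":0,"ry":0,"rz":-0.2},{"dx":0,"dy":0,"dz":0,"rx":0,"ry":0,"rz":-0.3},{"dx":0,"dy":0,"dz":0,"rx":0,"ry":0,"rz":-0.4},{"dx":0,"dy":0,"dz":0,"rx":0,"ry":0,"rz":-0.5}]'
python3 -m inch '[{"dx":0,"dy":0,"dz":0,"rx":0,"ry":0,"rz":-0.1},{"dx":0,"dy":0,"dz":0,"rx":0,"ry":0,"rz":-0.147},{"dx":0,"dy":0,"dz":0,"rx":0,"ry":0,"rz":-0.147},{"dx":0,"dy":0,"dz":0,"rx":0,"ry":0,"rz":-0.147}]'
python3 - <<'E'
from h import *
print(rel([.4464,-.1264,.047],.035)['tool_pos'])
c=optics.camera_info('wrist');im=optics.grab_frame('wrist');cv2.imwrite('pics/w5.png',im[:,:,::-1])
json.dump({k:np.array(v).tolist() for k,v in c.items()},open('w5.json','w'))
print(proj(c,[[.4464,-.1264,.087]]))
E
```

```text
time: 12.85
tool_pos: [0.4436, -0.1252, 0.1044]
tool_rot: [-0.002, 1.0, 0.017, -0.003]
contact_force: [2.4, 0.1, -0.2]
gripper_width: 1.0
grasp_force: 0.0
time: 13.35
tool_pos: [0.4487, -0.1276, 0.2908]
tool_rot: [0.004, 0.949, 0.315, 0.005]
contact_force: [0.2, 0.6, 0.0]
gripper_width: 1.0
grasp_force: 0.0
time: 13.85
tool_pos: [0.4461, -0.1264, 0.2828]
tool_rot: [-0.0, 0.768, 0.641, -0.0]
contact_force: [0.6, 0.5, -0.9]
gripper_width: 0.999
grasp_force: 0.0
time: 14.25
tool_pos: [0.4461, -0.1264, 0.2829]
tool_rot: [-0.0, 0.695, 0.719, -0.0]
contact_force: [-1.0, -0.2, 0.4]
gripper_width: 1.006
grasp_force: 0.0
{'dx': -0.0001, 'dy': 0.0004, 'dz': 0.2949, 'rx': -0.0, 'ry': -0.0, 'rz': -0.0015}
[ 0.44608858 -0.12635814  0.28293323]
[[310.34348094 207.49499927]]
```

View pics/w5.png

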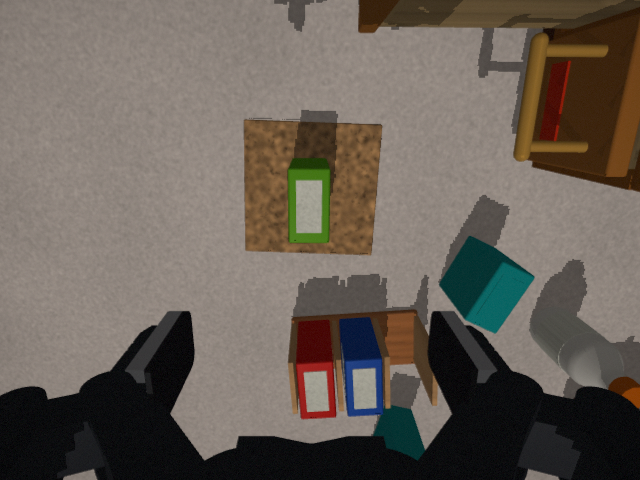

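The pack stands upright on the mat, top centre (309,206), predicted (310,207). Descending to grip the broad faces.

```bash
python3 -m inch '[{"dx":0,"dy":0,"dz":0.06,"rx":0,"ry":0,"rz":0},{"dx":0,"dy":0,"dz":0.12,"rx":0,"ry":0,"rz":0},{"dx":0,"dy":0,"dz":0.17,"rx":0,"ry":0,"rz":0},{"dx":0,"dy":0,"dz":0.2,"rx":0,"ry":0,"rz":0},{"dx":0,"dy":0,"dz":0.2,"rx":0,"ry":0,"rz":0}]'
python3 -m inch '[{"dx":0,"dy":0,"dz":0.03,"rx":0,"ry":0,"rz":0},{"dx":0,"dy":0,"dz":0.06,"rx":0,"ry":0,"rz":0},{"dx":0,"dy":0,"dz":0.085,"rx":0,"ry":0,"rz":0},{"dx":0,"dy":0,"dz":0.0955,"rx":0,"ry":0,"rz":0},{"dx":0,"dy":0,"dz":0.0955,"rx":0,"ry":0,"rz":0}]'
python3 -m inch '[{"dx":0,"dy":0,"dz":0,"rx":0,"ry":0,"rz":0},{"dx":0,"dy":0,"dz":0,"rx":0,"ry":0,"rz":0},{"dx":0,"dy":0,"dz":0,"rx":0,"ry":0,"rz":0},{"dx":0,"dy":0,"dz":0,"rx":0,"ry":0,"rz":0},{"dx":0,"dy":0,"dz":0,"rx":0,"ry":0,"rz":0}]' -1
python3 -m inch '[{"dx":0,"dy":0,"dz":0,"rx":0,"ry":0,"rz":0},{"dx":0,"dy":0,"dz":0,"rx":0,"ry":0,"rz":0}]'
```

```text
time: 14.8
tool_pos: [0.4431, -0.125, 0.1185]
tool_rot: [-0.004, 0.695, 0.719, -0.001]
contact_force: [-0.2, 1.1, -0.3]
gripper_width: 1.001
grasp_force: 0.0
time: 15.3
tool_pos: [0.4462, -0.1264, 0.0469]
tool_rot: [-0.0, 0.695, 0.719, -0.0]
contact_force: [-0.6, 0.2, 0.2]
gripper_width: 1.004
grasp_force: 0.0
time: 15.8
tool_pos: [0.4466, -0.1266, 0.0476]
tool_rot: [0.001, 0.695, 0.719, 0.0]
contact_force: [-0.9, 0.8, 5.3]
gripper_width: 0.415
grasp_force: 64.4
time: 16.0
tool_pos: [0.4467, -0.1266, 0.0476]
tool_rot: [0.001, 0.695, 0.719, 0.0]
contact_force: [-2.5, 1.6, 6.0]
gripper_width: 0.415
grasp_force: 64.5
```

```bash
python3 -m inch '[{"dx":0,"dy":0,"dz":-0.04,"rx":0,"ry":0,"rz":0},{"dx":0,"dy":0,"dz":-0.1,"rx":0,"ry":0,"rz":0},{"dx":0,"dy":0,"dz":-0.16,"rx":0,"ry":0,"rz":0},{"dx":0,"dy":0,"dz":-0.22,"rx":0,"ry":0,"rz":0},{"dx":0,"dy":0,"dz":-0.28,"rx":0,"ry":0,"rz":0}]'
python3 -m inch '[{"dx":0,"dy":0,"dz":0,"rx":0,"ry":0,"rz":0},{"dx":0,"dy":0,"dz":0,"rx":0,"ry":0,"rz":0}]'
python3 -c "
from h import *
rel([.572,.0705,.27],.033)"
```

```text
time: 16.5
tool_pos: [0.4454, -0.126, 0.2715]
tool_rot: [-0.001, 0.695, 0.719, -0.0]
contact_force: [0.9, 0.6, -2.2]
gripper_width: 0.415
grasp_force: 63.7
time: 16.7
tool_pos: [0.4464, -0.1265, 0.2713]
tool_rot: [0.001, 0.695, 0.719, 0.0]
contact_force: [-0.0, 0.6, -2.2]
gripper_width: 0.417
grasp_force: 64.1
{'dx': 0.2407, 'dy': 0.1653, 'dz': 0.0017, 'rx': 0.0012, 'ry': 0.0005, 'rz': 0.0008}
```

```bash
python3 -m inch '[{"dx":0.04,"dy":0.0275,"dz":0,"rx":0,"ry":0,"rz":0},{"dx":0.09,"dy":0.062,"dz":0,"rx":0,"ry":0,"rz":0},{"dx":0.14,"dy":0.096,"dz":0,"rx":0,"ry":0,"rz":0},{"dx":0.19,"dy":0.13,"dz":0,"rx":0,"ry":0,"rz":0},{"dx":0.2407,"dy":0.1653,"dz":0,"rx":0,"ry":0,"rz":0}]'
python3 -m inch '[{"dx":0,"dy":0,"dz":0,"rx":0,"ry":0,"rz":0},{"dx":0,"dy":0,"dz":0,"rx":0,"ry":0,"rz":0},{"dx":0,"dy":0,"dz":0,"rx":0,"ry":0,"rz":0}]'
python3 - <<'E'
from h import *
print(rel([.572,.0705,.0926],.033)['tool_pos'])
im=optics.grab_frame('wrist');cv2.imwrite('pics/w6.png',im[:,:,::-1])
c=optics.camera_info('wrist');json.dump({k:np.array(v).tolist() for k,v in c.items()},open('w6.json','w'))
E
```

```text
time: 17.2
tool_pos: [0.5708, 0.0724, 0.2666]
tool_rot: [-0.002, 0.695, 0.719, -0.002]
contact_force: [0.9, -0.9, -1.5]
gripper_width: 0.417
grasp_force: 63.9
time: 17.5
tool_pos: [0.5705, 0.0701, 0.2682]
tool_rot: [-0.001, 0.695, 0.719, -0.002]
contact_force: [0.4, -0.3, -2.0]
gripper_width: 0.41
grasp_force: 63.8
{'dx': 0.0005, 'dy': 0.0028, 'dz': 0.2195, 'rx': -0.0027, 'ry': 0.0001, 'rz': 0.0005}
[0.57050279 0.07011922 0.26822113]
```

View pics/w6.png

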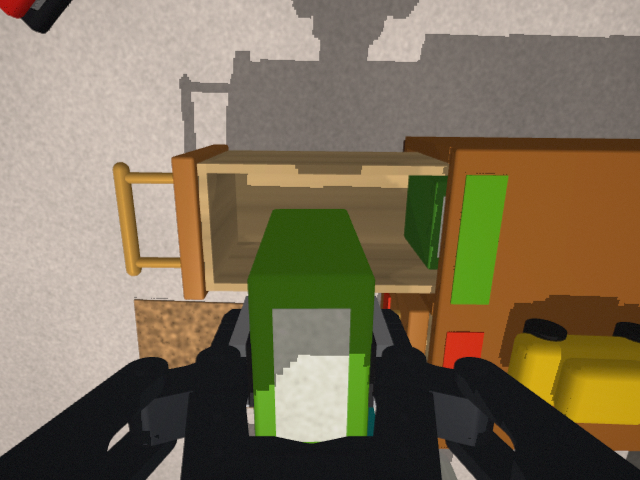

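The pack is above the bay. Handle (121,168)-(133,271), inner wall tops at rows ~170 and ~283. Checking the bay centre numerically.

Run:
```python
from h import *
c=json.load(open('w6.json'))
b=onplane(c,[(121,168),(133,271)],.124);print('bar',b,b.mean(0))
w=onplane(c,[(210,171),(207,284),(430,171),(435,288)],.146);print('walls',w)
print(onplane(c,[(207,230),(405,230)],.146))
print(rel([.572,.0705,.16],.033)['tool_pos'])
```

```text
bar [[0.43573318 0.10504498 0.124     ]
 [0.43668347 0.02700048 0.124     ]] [0.43620832 0.06602273 0.124     ]
walls [[0.50392481 0.10821522 0.146     ]
 [0.49859256 0.02800185 0.146     ]
 [0.64733959 0.11312674 0.146     ]
 [0.66093971 0.03062561 0.146     ]]
[[0.50027703 0.06802454 0.146     ]
 [0.63517869 0.07270902 0.146     ]]
{'dx': 0.0009, 'dy': 0.002, 'dz': 0.1362, 'rx': -0.0018, 'ry': 0.0001, 'rz': 0.0}
[0.57069567 0.06976584 0.26899137]
```

```bash
python3 -m inch '[{"dx":0.0005,"dy":0.001,"dz":0.02,"rx":0,"ry":0,"rz":0},{"dx":0.0005,"dy":0.001,"dz":0.045,"rx":0,"ry":0,"rz":0},{"dx":0.0005,"dy":0.001,"dz":0.07,"rx":0,"ry":0,"rz":0},{"dx":0.0005,"dy":0.001,"dz":0.09,"rx":0,"ry":0,"rz":0},{"dx":0.0005,"dy":0.001,"dz":0.1,"rx":0,"ry":0,"rz":0}]'
python3 -m inch '[{"dx":0,"dy":0,"dz":0,"rx":0,"ry":0,"rz":0},{"dx":0,"dy":0,"dz":0.02,"rx":0,"ry":0,"rz":0},{"dx":0,"dy":0,"dz":0.04,"rx":0,"ry":0,"rz":0},{"dx":0,"dy":0,"dz":0.06,"rx":0,"ry":0,"rz":0},{"dx":0,"dy":0,"dz":0.08,"rx":0,"ry":0,"rz":0}]'
python3 -m inch '[{"dx":0,"dy":0,"dz":0.01,"rx":0,"ry":0,"rz":0},{"dx":0,"dy":0,"dz":0.015,"rx":0,"ry":0,"rz":0},{"dx":0,"dy":0,"dz":0.02,"rx":0,"ry":0,"rz":0},{"dx":0,"dy":0,"dz":0.02,"rx":0,"ry":0,"rz":0},{"dx":0,"dy":0,"dz":0.02,"rx":0,"ry":0,"rz":0}]'
python3 -c "
from h import *
rel([.572,.0705,.0926],.033)"
```

```text
time: 18.05
tool_pos: [0.571, 0.0704, 0.1877]
tool_rot: [-0.001, 0.695, 0.719, -0.001]
contact_force: [-0.6, 0.3, -1.5]
gripper_width: 0.414
grasp_force: 63.9
time: 18.55
tool_pos: [0.5721, 0.0711, 0.1249]
tool_rot: [-0.0, 0.695, 0.719, -0.0]
contact_force: [0.1, -1.3, -3.2]
gripper_width: 0.415
grasp_force: 63.9
time: 19.05
tool_pos: [0.5729, 0.0711, 0.1114]
tool_rot: [0.0, 0.695, 0.719, 0.0]
contact_force: [-0.1, 0.9, -2.2]
gripper_width: 0.417
grasp_force: 63.9
{'dx': -0.0007, 'dy': -0.0012, 'dz': 0.0234, 'rx': 0.0008, 'ry': 0.0, 'rz': 0.0008}
```

```bash
python3 -m inch '[{"dx":0,"dy":0,"dz":0.005,"rx":0,"ry":0,"rz":0},{"dx":0,"dy":0,"dz":0.01,"rx":0,"ry":0,"rz":0},{"dx":0,"dy":0,"dz":0.015,"rx":0,"ry":0,"rz":0},{"dx":0,"dy":0,"dz":0.019,"rx":0,"ry":0,"rz":0},{"dx":0,"dy":0,"dz":0.0225,"rx":0,"ry":0,"rz":0}]'
python3 -m inch '[{"dx":0,"dy":0,"dz":0.001,"rx":0,"ry":0,"rz":0},{"dx":0,"dy":0,"dz":0.001,"rx":0,"ry":0,"rz":0}]'
```

```text
time: 19.55
tool_pos: [0.5724, 0.0711, 0.0926]
tool_rot: [-0.0, 0.695, 0.719, -0.0]
contact_force: [-2.5, -0.2, 9.0]
gripper_width: 0.418
grasp_force: 65.0
time: 19.75
tool_pos: [0.5729, 0.0711, 0.0927]
tool_rot: [0.0, 0.695, 0.719, 0.0]
contact_force: [-1.0, -0.1, 3.8]
gripper_width: 0.41
grasp_force: 64.3
```

Contact came at the expected height. Releasing and rising.

```bash
python3 -m inch '[{"dx":0,"dy":0,"dz":0,"rx":0,"ry":0,"rz":0},{"dx":0,"dy":0,"dz":0,"rx":0,"ry":0,"rz":0},{"dx":0,"dy":0,"dz":0,"rx":0,"ry":0,"rz":0},{"dx":0,"dy":0,"dz":0,"rx":0,"ry":0,"rz":0}]' 0.5
python3 -m inch '[{"dx":0,"dy":0,"dz":-0.02,"rx":0,"ry":0,"rz":0},{"dx":0,"dy":0,"dz":-0.06,"rx":0,"ry":0,"rz":0},{"dx":0,"dy":0,"dz":-0.11,"rx":0,"ry":0,"rz":0},{"dx":0,"dy":0,"dz":-0.17,"rx":0,"ry":0,"rz":0},{"dx":0,"dy":0,"dz":-0.23,"rx":0,"ry":0,"rz":0}]'
python3 -m inch '[{"dx":0,"dy":0,"dz":0,"rx":0,"ry":0,"rz":0},{"dx":0,"dy":0,"dz":0,"rx":0,"ry":0,"rz":0}]'
python3 - <<'E'
from h import *
im=optics.grab_frame('wrist');cv2.imwrite('pics/w7.png',im[:,:,::-1])
c=optics.camera_info('wrist');print(proj(c,[[.5725,.071,.132],[.4362,.066,.124]]))
E
```

```text
time: 20.15
tool_pos: [0.5724, 0.071, 0.0918]
tool_rot: [0.0, 0.695, 0.719, -0.0]
contact_force: [0.4, -0.6, -0.5]
gripper_width: 0.752
grasp_force: 0.0
time: 20.65
tool_pos: [0.5721, 0.0711, 0.2788]
tool_rot: [0.0, 0.695, 0.719, 0.0]
contact_force: [0.9, 0.2, 0.3]
gripper_width: 0.746
grasp_force: 0.0
time: 20.85
tool_pos: [0.5734, 0.071, 0.2793]
tool_rot: [0.002, 0.695, 0.719, 0.002]
contact_force: [0.3, -0.4, -1.3]
gripper_width: 0.75
grasp_force: 0.0
[[309.67484946 222.90074936]
 [128.42078793 220.4910095 ]]
```

View pics/w7.png

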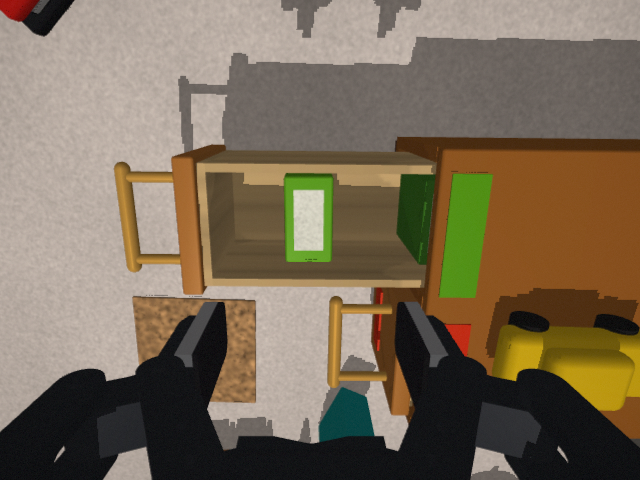

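The pack stands upright and square in the bay, top centre (309,219). The handle centre is at (128,217), so the drawer is still fully out. Handing in.

```bash
python3 -c "
from plant import ticket
print(ticket.job_done())"
```

```text
the job is handed in; nothing more can be done
None
```

I pulled the green-marked drawer out to its stop and filed the green pack upright in its free bay. The last wrist picture showed it square in the bay with the drawer still fully out. I handed the job in at about 21 s; the judge's verdict was not shown.

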